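# Clear the page and raise the desk camera

## Task

Get the notebook ready to be photographed: lift the tape measure off it and stand it upright on the bare desk, then let go of it. Then squeeze the orange button in the camera head and pull the telescoping mast up past its first stop to the second stop, as far as it goes, and finish while still holding the head up there, because the mast slides back down if let go. Leave the stapler, eraser and mug where they are.

Things in the scene. Friction and masses are not known exactly. Their poses are not given: they have to be found in the camera images.
- tape_measure_mid (a point): Yellow tape measure with black round sides, standing upright on the notebook: 34 mm thick (its own x), 79 mm long (y, with the small metal hook), 60 mm high (z). The point is its centre, 30 mm above its underside. It is loose, 0.13 to 0.27 kg; grip it across its thickness.
- notebook: Closed dark blue notebook lying flat and fixed on the desk, 211 mm (its x) by 149 mm (its y), 14 mm thick; origin at the centre of its underside. It lies beside the foot of the camera stand, on the stand's -y side. Beyond the middle of the notebook's own -y edge the desk is bare for at least 90 mm.
- stand_foot (a point): Foot of the camera stand, fixed to the desk: dark disc of 100 mm diameter, 16 mm high; the point is the centre of its underside. From it rises an upright tube, 30 mm in diameter with a 40 mm black collar whose top is 134 mm above the desk.
- mast_grip (a point): Centre of the upright black grip block atop the mast, 169 mm above the desk when down: 30 mm (x) by 26 (y) by 50 high (z). The orange button on its -x face stands 6 mm proud: across x it is 36 mm, 31 with the button in. Gripping the block here across x, from above, squeezes the button. A white camera, 26 mm wide in x, juts out of the -y face to 40 mm from the axis, at this height.
- mast (a joint): How far the mast is drawn up, m: 0 down, 0.05 first stop, 0.10 second stop (hard end). A catch locks it at 0 and at the first stop (about 1 mm of play) unless the button is in. Nothing locks it at the second stop (let go there, it drops back to the first): weight and a spring pull it down with about 3 N at the bottom and 5 N at the top.
- mast_button (a joint): How far the orange button is squeezed in, m: 0 out, 0.005 fully in (takes about 6 N); springs back when released. From 0.004 the catch is free.
- stapler_mid (a point): Blue and black stapler, loose, 38 x 151 x 52 mm (x, y, z), lying on the desk; the point is its centre. Leave it.
- eraser_mid (a point): Green and white eraser, loose, 21 x 48 x 12 mm; the point is its centre. Leave it.
- mug_mid (a point): Black mug, loose, 84 mm across, 92 mm high, handle reaching 78 mm from the axis towards its -y; the point is on the axis half-way up. Leave it.
Mind the look-alikes: they are no part of the job. Of the things that look like the part that bears tape_measure_mid, the largest one is meant.

How it is judged:
By the outcome, as a careful person would: the job done as asked, in the order asked, and still so for the second after the job is handed in, while the arm keeps its last pose, push and grip.
It also fails if it takes over 48 s, if anything falls off the work surface, if the arm or the gripper's body presses on something with over 40 N, if the wrist force passes 120 N, or if a joint passes its speed limit or range.

## Robot

A 6-joint arm with a two-finger parallel gripper is mounted at the origin on a cart in front of the work surface, level with it; the furniture and walls round the work are solid. World frame = base frame: x ahead of the robot, y to its left, z up, the work surface at z = 0. Lengths are in mm, angles in rad, forces in N, time in s.
With the tool pointing down it reaches from about 400 to 825 mm from the base axis. Payload 7 kg.
Tool frame: the origin (TCP) lies at the very end of the fingers, on their centre line; the grasp point (between the pads) lies 19 mm behind it; z points along the fingers, y is the line along which they close (so a half turn about z gives the same grasp; the last joint's range is limited). The gripper opens to 88 mm and grips with 3 to 60 N. Pads are 19 mm wide; open, the fingers measure 130 mm over their backs; the gripper's body (78 mm by 193 mm) begins 47 mm behind the grasp point.
Start: joints at [-0.858, 0.359, 0.012, 0, -1.224, -0.288], TCP at [278.165, -614.995, 226.561] pointing down, gripper open.
Joint ranges: [-3.07, 3.07], [-1.43, 2.12], [-1.02, 1.25], [-3.03, 1.67], [-3.05, -0], [-3.03, 3.03]. Speed limits (rad/s): [2.39, 2.39, 3.01, 3.14, 3.14, 3.14].

## Interface

Orientations are given as a unit quaternion [x, y, z, w].
In Python, from plant import bot gives the robot as it stands. Calls block until the motion is done:
- bot.move_ptp(position, orientation): joint-space move of the TCP to a pose.
- bot.line_to(position, velocity=150, ori=None): straight line of the TCP; ori=None keeps the orientation; velocity is the mean speed in mm/s.
- bot.move_joints(angles): joint-space move.
- bot.move_gripper(opening, force=None): finger opening in mm; force is the grip in N (None keeps the last); returns when the fingers have stopped.
- bot.pause(seconds).
- bot.solve_ik(position, orientation): joint angles nearest the present ones, or None.
- bot.read_state(): the state.
- bot.camera(name): name is "side" or "top"; returns the picture (480x640x3 uint8, red, green, blue); there is no depth.
- bot.get_calibration(name): a dict with "fx", "fy", "cx", "cy" (pixels), "view" (4x4, takes a point from world to camera coordinates). Camera axes: x right, y up, looking along -z (the intrinsics and any distortion apply to the point x, -y, -z); pixel columns grow to the right and rows downward; lengths in mm; the calibration is good to about 2 mm. A picture is of the moment at which its call begins. get_calibration takes no time and is no camera call.
A pose or a line that the arm cannot do raises bot.Unreachable and nothing moves.
- bot.close_job(): hands the job in; it is judged then, once.
The state is a dict: "t": time; "joint_pos": joint angles; "qvel": joint speeds; "tau": joint torques, N m; "tcp_pos": TCP position; "eef_rot": TCP orientation; "contact_force": force on the tool from outside, world axes, zero at the start; "moment": the same for the moment, N m; "width": finger opening in mm; "finger_force": force on a finger pad.
Only numpy, scipy, OpenCV 4.12 (cv2) and the standard library are available. Lean on these libraries where they do the work, as an engineer would, in place of code of your own. Each camera call takes 0.05 s, during which the arm holds its last target. There are 200 camera calls.

## Working session

There is one attempt and no reset: what is moved stays moved. The work goes in short steps, each a Python script; the robot and the scene stay as the last script left them, time stands still between calls to the robot, and variables do not carry over. Pictures are saved under pics/ and viewed, at most 10 in all, crops included, and the job is handed in when it is done.

```bash
ls; mkdir -p pics
python3 - <<'E'
from plant import bot
import cv2,numpy as np
np.set_printoptions(precision=3,suppress=True)
for n in("top","side"):
    cv2.imwrite(f"pics/{n}0.png",bot.camera(n)[:,:,::-1]); c=bot.get_calibration(n); print(n,{k:(np.array(v) if k=='view' else v) for k,v in c.items()})
print(bot.read_state())
E
```

```text
pics
top {'fx': 445.87623333831334, 'fy': 445.87623333831334, 'cx': 321.6053653549564, 'cy': 243.75238173290043, 'view': array([[    0.022,    -1.   ,    -0.008,  -119.069],
       [    0.996,     0.021,     0.083,  -475.957],
       [   -0.082,    -0.01 ,     0.997, -1273.806],
       [    0.   ,     0.   ,     0.   ,     1.   ]])}
side {'fx': 618.7719755659111, 'fy': 618.7719755659111, 'cx': 323.7867737247395, 'cy': 241.3014023756624, 'view': array([[    0.966,     0.258,     0.003,  -417.142],
       [   -0.103,     0.376,     0.921,   -35.926],
       [    0.236,    -0.89 ,     0.39 , -1952.74 ],
       [    0.   ,     0.   ,     0.   ,     1.   ]])}
{'t': 0.1, 'joint_pos': array([-0.858,  0.359,  0.011, -0.   , -1.224, -0.288]), 'qvel': array([-0.   , -0.003,  0.002,  0.001, -0.001,  0.   ]), 'tau': array([ -0.003, -58.416,  29.375,   7.015,   0.01 ,  -0.   ]), 'tcp_pos': array([ 277.986, -614.644,  225.742]), 'eef_rot': array([-0.211,  0.978,  0.001, -0.   ]), 'contact_force': array([ 0.756, -0.013,  0.212]), 'moment': array([-0.001,  0.017, -0.006]), 'finger_force': 0.0, 'width': 87.6455015087354}
```

View pics/top0.png

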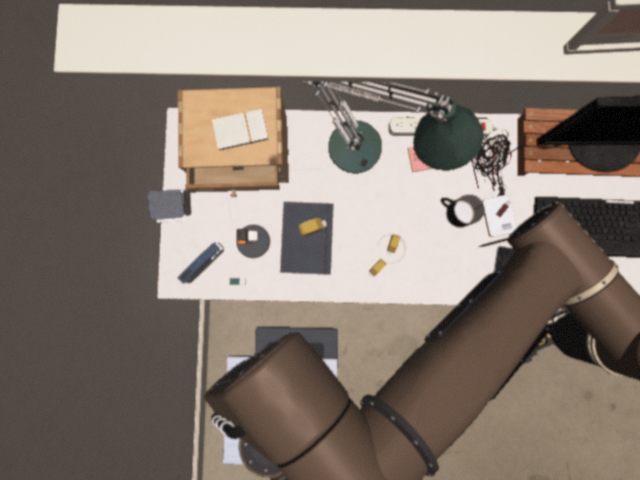

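View pics/side0.png

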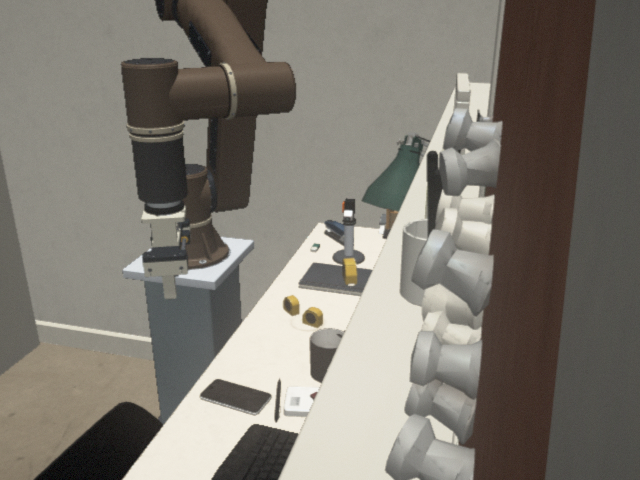

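The top view shows the notebook at about (307,238) with the yellow tape measure at (313,227). The stand is at (253,240) with its orange button at (241,240), the stapler at (200,263), the eraser at (237,282) and the mug at (461,210). Two smaller look-alike tape measures are at (393,243) and (378,268). I'll zoom in next.

Run:
```python
import cv2,numpy as np
a=cv2.imread("pics/top0.png")[190:295,225:345]
b=cv2.imread("pics/side0.png")[190:300,290:400]
cv2.imwrite("pics/z0.png",np.hstack([cv2.resize(a,(400,350),interpolation=2),cv2.resize(b,(350,350),interpolation=2)]))
cv2.imwrite("pics/z1.png",cv2.resize(a,(800,700),interpolation=2)[:600])
```

```text
(no output)
```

View pics/z0.png

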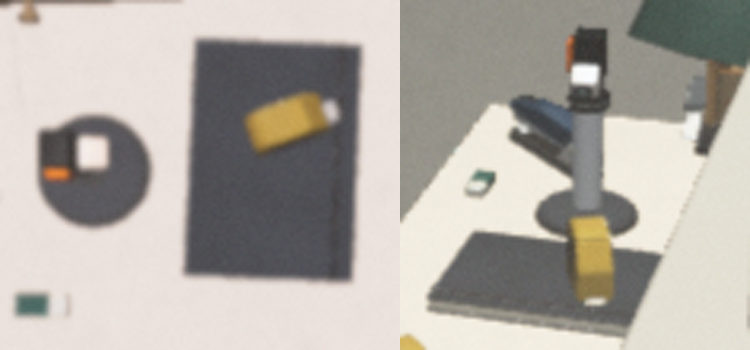

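The crops show the tape's yellow top at about 20° in the image, with its hook on the right. The grip block is offset from the foot by parallax and its orange button faces the robot (-x). Next I'll get positions by colour segmentation.

```bash
cat > h.py <<'E'
import cv2,numpy as np
from plant import bot
from scipy.spatial.transform import Rotation as R
np.set_printoptions(precision=2,suppress=True)
def cam(n):
    c=bot.get_calibration(n);V=np.array(c["view"]);K=np.array([[c["fx"],0,c["cx"]],[0,c["fy"],c["cy"]],[0,0,1]]);return K,V
def proj(n,P):
    K,V=cam(n);p=(V[:3,:3]@np.atleast_2d(P).T).T+V[:3,3];p=p*[1,-1,-1];q=p@K.T;return q[:,:2]/q[:,2:]
def atz(n,uv,z):
    K,V=cam(n);C=-V[:3,:3].T@V[:3,3];uv=np.atleast_2d(uv)
    d=np.c_[uv,np.ones(len(uv))]@np.linalg.inv(K).T*[1,-1,-1]@V[:3,:3]
    return C+d*((z-C[2])/d[:,2])[:,None]
def down(phi): # tool down, closing axis (tool y) at angle phi in the xy plane
    y=np.array([np.cos(phi),np.sin(phi),0]);z=np.array([0,0,-1.]);return R.from_matrix(np.c_[np.cross(y,z),y,z]).as_quat()
def mask(img,f,box):
    h=cv2.cvtColor(img,cv2.COLOR_BGR2HSV).astype(int);m=f(*np.moveaxis(h,2,0));o=np.zeros_like(m);x0,y0,x1,y1=box;o[y0:y1,x0:x1]=m[y0:y1,x0:x1]
    n,l,s,_=cv2.connectedComponentsWithStats(o.astype(np.uint8));k=1+s[1:,4].argmax();return (l==k).astype(np.uint8)
def cnt(m): return max(cv2.findContours(m,0,1)[0],key=cv2.contourArea)[:,0].astype(float)
E
python3 - <<'E'
from h import *
T=cv2.imread("pics/top0.png");S=cv2.imread("pics/side0.png")
for n in("top","side"): K,V=cam(n);print(n,"C",-V[:3,:3].T@V[:3,3])
yel=lambda h,s,v:(h>15)&(h<33)&(s>110)&(v>70)
m=mask(T,yel,(285,205,335,272));p=np.argwhere(m)[:,::-1].astype(float)
r=cv2.minAreaRect(atz("top",p,74)[:,:2].astype(np.float32));print("tape top z74",r, cv2.minAreaRect(p.astype(np.float32)))
print("yellow centroid z74",atz("top",p.mean(0),74))
dark=lambda h,s,v:(v<110)
m=mask(T,dark,(275,195,340,280));m=cv2.morphologyEx(m,cv2.MORPH_CLOSE,np.ones((25,25)));r=cv2.minAreaRect(atz("top",cnt(m),14)[:,:2].astype(np.float32));print("notebook",r)
m=mask(T,dark,(230,215,275,265));c=cnt(m)
w=atz("top",c,16)[:,:2];print(w)
org=lambda h,s,v:(h<14)&(s>150)&(v>110)
for n,I,b in(("top",T,(230,215,275,265)),("side",S,(330,190,365,225))):
    p=np.argwhere(mask(I,org,b))[:,::-1];print(n,"orange",p.mean(0),p.min(0),p.max(0),len(p))
blk=lambda h,s,v:(v<60)
p=np.argwhere(mask(T,blk,(230,215,275,265)))[:,::-1];print("black",p.min(0),p.max(0),len(p))
p=np.argwhere(mask(S,yel,(335,250,362,290)))[:,::-1];print("tape side px",p.mean(0),p.min(0),p.max(0))
E
```

```text
top C [ 371.71 -121.46 1307.81]
side C [  859.98 -1616.96   796.48]
tape top z74 ((522.274658203125, -77.38822937011719), (32.84623336791992, 63.95696258544922), 21.86050796508789) ((310.45208740234375, 226.2054901123047), (11.70411491394043, 22.940065383911133), 69.44395446777344)
yellow centroid z74 [[522.19 -77.1   74.  ]]
notebook ((496.1874694824219, -64.77462768554688), (141.39105224609375, 202.40707397460938), 88.933349609375)
[[526.23 104.21]
 [523.24 107.03]
 [523.18 109.96]
 [523.11 112.88]
 [520.12 115.7 ]
 [520.06 118.62]
 [517.06 121.44]
 [517.   124.36]
 [514.   127.18]
 [513.94 130.1 ]
 [513.88 133.02]
 [513.82 135.95]
 [510.83 138.76]
 [507.9  138.65]
 [504.96 138.54]
 [502.03 138.43]
 [499.1  138.32]
 [496.17 138.22]
 [493.24 138.11]
 [490.32 138.  ]
 [487.39 137.89]
 [487.45 134.97]
 [487.51 132.05]
 [487.57 129.13]
 [487.63 126.22]
 [487.7  123.3 ]
 [487.76 120.38]
 [487.82 117.46]
 [484.95 114.44]
 [482.09 111.42]
 [479.17 111.32]
 [476.25 111.21]
 [473.27 114.02]
 [470.29 116.83]
 [470.23 119.75]
 [470.16 122.66]
 [470.1  125.58]
 [470.04 128.49]
 [469.98 131.41]
[... 882 characters left out ...]
9]
 [518.26  63.  ]
 [518.2   65.92]
 [521.08  68.94]
 [523.96  71.96]
 [523.9   74.88]
 [523.84  77.8 ]
 [526.71  80.82]
 [526.65  83.75]
 [526.59  86.67]
 [526.53  89.59]
 [526.47  92.52]
 [526.41  95.44]
 [526.35  98.36]
 [526.29 101.29]]
top orange [241.91 241.57] [239 240] [245 243] 23
side orange [343. 205.] [343 203] [343 207] 5Traceback (most recent call last):
  File "<stdin>", line 16, in <module>
  File "h.py", line 17, in mask
    n,l,s,_=cv2.connectedComponentsWithStats(o.astype(np.uint8));k=1+s[1:,4].argmax();return (l==k).astype(np.uint8)
                                                                     ~~~~~~~~~~~~~~^^
ValueError: attempt to get argmax of an empty sequence
```

View pics/z1.png

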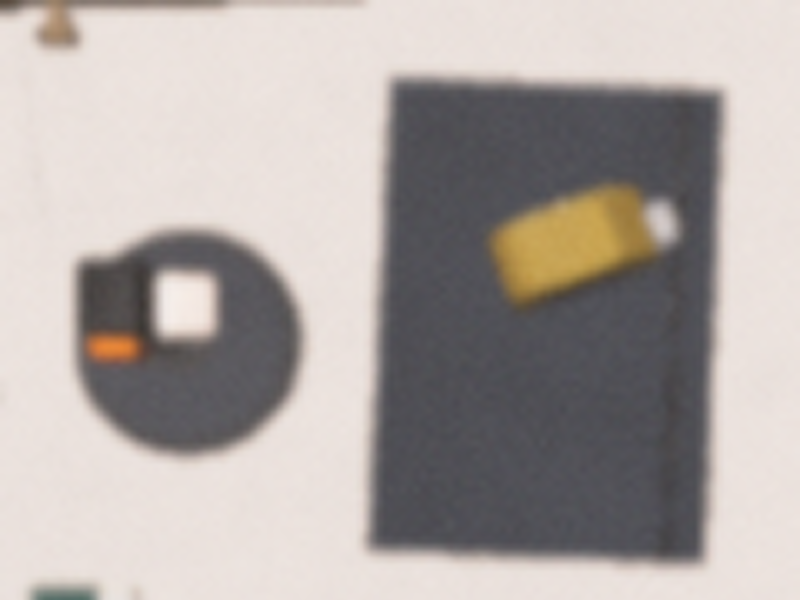

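The crop shows the tape's yellow top spanning (490–660, 185–305) with the hook at (663,222). The grip block is at (78–146, 258–335), the button at (112,347) and the white camera at (185,304). I'll convert the mast pixels to positions and overlay models to check.

Run:
```python
from h import *
from scipy.optimize import least_squares
T=cv2.imread("pics/top0.png");S=cv2.imread("pics/side0.png")
f=lambda u,v:np.array([225+u/6.667-.5,190+v/6.667-.5])
print("grip top z194",atz("top",f(112,296),194),"cam z~182",atz("top",f(185,302),182),"button z169",atz("top",f(112,347),175))
def box(x,y,z0,z1,hx,hy,yaw):
    P=np.array([[a*hx,b*hy,z] for z in(z0,z1) for a,b in((-1,-1),(1,-1),(1,1),(-1,1))],float)
    c,s=np.cos(yaw),np.sin(yaw);P[:,:2]=P[:,:2]@np.array([[c,s],[-s,c]])+[x,y];return P
g=atz("top",f(112,296),194)[0]
a=np.linspace(0,2*np.pi,40)
M=[("grip",box(g[0],g[1],144,194,15,13,0)),("tape",box(524,-82,14,74,17,39.5,np.radians(21.9))),("nb",box(496,-65,0,14,105.5,74.5,np.radians(-1.1)))]
out=[]
for n,I,(x0,y0,w,h) in(("top",T,(225,190,120,105)),("side",S,(290,190,110,110))):
    k=370/w;Z=cv2.resize(I[y0:y0+h,x0:x0+w],(370,int(h*k)),interpolation=2)
    q=lambda P:np.round((proj(n,P)-[x0,y0]+.5)*k).astype(int)
    for _,B in M:
        p=q(B)
        for e in((0,1),(1,2),(2,3),(3,0),(4,5),(5,6),(6,7),(7,4),(0,4),(1,5),(2,6),(3,7)): cv2.line(Z,tuple(map(int,p[e[0]])),tuple(map(int,p[e[1]])),(0,255,0),1)
    cv2.polylines(Z,[q(np.c_[483+50*np.cos(a),91+50*np.sin(a),16+0*a]).astype(np.int32)],True,(255,0,255))
    out.append(cv2.copyMakeBorder(Z,0,380-len(Z),0,10,0))
cv2.imwrite("pics/ov.png",np.hstack(out))
```

```text
grip top z194 [[484.56  91.81 194.  ]] cam z~182 [[484.05  66.16 182.  ]] button z169 [[466.85  94.73 175.  ]]
```

View pics/ov.png

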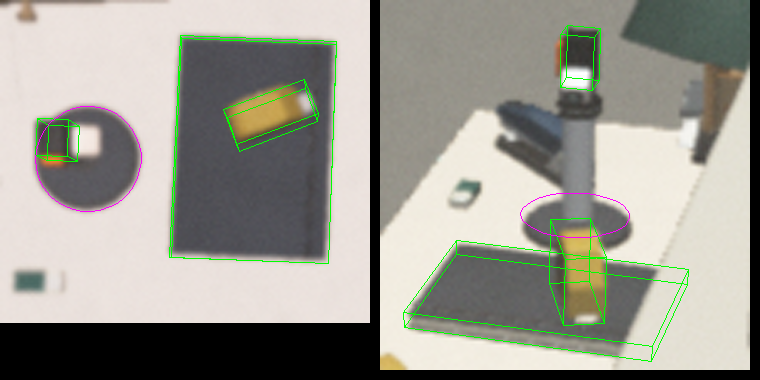

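The overlay agrees with both views (notebook, disc and tape within about 1 px, block within about 2 px). Now I'll pick up the tape and place it.

Run:
```python
from h import *
q0=np.array(bot.read_state()["joint_pos"])
for nm,p,a in(("tape",[523.5,-80,150],21.9),("place",[490,-188,150],90),("mast",[485.5,91.5,300],0)):
    for k in(0,180,-180):
        s=bot.solve_ik(p,down(np.radians(a+k)));print(nm,a+k,None if s is None else np.array(s))
s=bot.read_state()
best=min((0,np.pi),key=lambda k:np.abs(np.array(bot.solve_ik([523.5,-80,150],down(np.radians(21.9)+k)))-q0).max())
ph=np.radians(21.9)+best
bot.move_ptp([523.5,-80,150],down(ph)); bot.line_to([523.5,-80,30],120)
s=bot.read_state();print(s["t"],s["tcp_pos"],s["contact_force"])
bot.move_gripper(20,force=25)
s=bot.read_state();print(s["t"],s["width"],s["finger_force"],s["contact_force"],s["moment"])
```

```text
tape 21.9 [ 0.22  0.19 -0.41  0.   -0.97 -2.98]
tape 201.9 [ 0.22  0.19 -0.41  0.   -0.97  0.16]
tape -158.1 [ 0.22  0.19 -0.41  0.   -0.97  0.16]
place 90 [ 0.01  0.18 -0.42  0.   -0.97 -1.58]
place 270 [ 0.01  0.18 -0.42  0.   -0.97  1.56]
place -90 [ 0.01  0.18 -0.42  0.   -0.97  1.56]
mast 0 [ 0.58  0.01 -0.25  0.   -1.3   2.56]
mast 180 [ 0.58  0.01 -0.25  0.   -1.3  -0.58]
mast -180 [ 0.58  0.01 -0.25  0.   -1.3  -0.58]
3.375 [524.05 -79.97  30.61] [-0.02 -0.33 -0.08]
4.2917 31.716686931557657 24.994336797535652 [0.91 0.77 0.32] [ 0.04 -0.26  0.03]
```

```bash
python3 - <<'E'
from h import *
def st(m): s=bot.read_state();print(m,round(s["t"],2),s["tcp_pos"],round(s["width"],2),round(s["finger_force"],1),s["contact_force"])
bot.line_to([524,-80,110],100);st("lift")
bot.move_ptp([490,-188,110],down(np.radians(270)));st("over")
bot.line_to([490,-188,24],100);st("low")
cv2.imwrite("pics/side1.png",bot.camera("side")[:,:,::-1])
z=24
while z>12:
    z-=1;bot.line_to([490,-188,z],20)
    if bot.read_state()["contact_force"][2]>1.5: break
st("down")
E
python3 -c "
import cv2;i=cv2.imread('pics/side1.png')[180:340,250:420];cv2.imwrite('pics/c1.png',cv2.resize(i,None,fx=3.5,fy=3.5,interpolation=2))"
```

```text
lift 5.24 [523.4  -80.02 109.36] 31.65 25.0 [-0.27 -0.13 -1.86]
over 6.51 [ 489.95 -187.89  109.7 ] 31.78 25.0 [ 0.4  -0.08 -0.54]
low 7.52 [ 490.5  -188.     24.48] 31.97 25.0 [-0.79  0.44 -2.07]
down 9.57 [ 490.19 -188.03   16.28] 31.58 25.0 [-2.15  0.39  2.42]
```

View pics/c1.png

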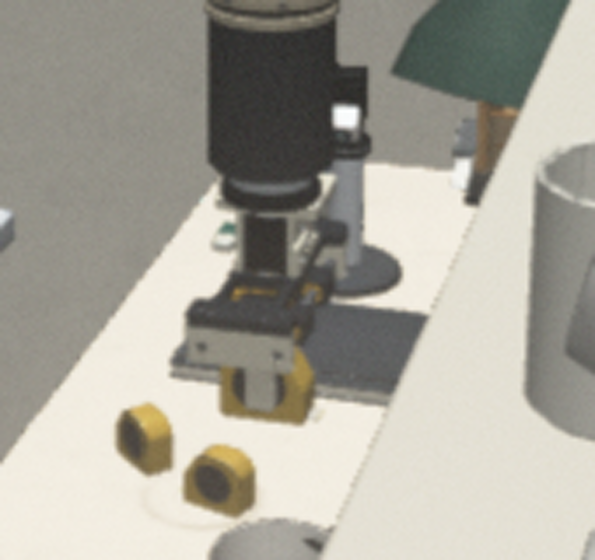

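The tape is held upright over the desk beyond the notebook's edge, at (265,390), clear of the look-alikes. It touched down at the expected height, so I'll release and move to the mast.

Run:
```python
from h import *
def st(m): s=bot.read_state();print(m,round(s["t"],2),s["tcp_pos"],round(s["width"],2),round(s["finger_force"],1),s["contact_force"])
bot.move_gripper(50);bot.pause(.2);st("open")
bot.line_to([490,-188,235],150);bot.move_gripper(88)
bot.move_ptp([485.5,91.5,235],down(np.pi));st("over")
I=bot.camera("side")[:,:,::-1];cv2.imwrite("pics/side2.png",I)
cv2.imwrite("pics/c2.png",cv2.resize(I[160:320,260:420],None,fx=3.7,fy=3.7,interpolation=2))
# side view comparison of grip block
for P in([485.5-15,91.5-13,169],[485.5+15,91.5-13,169],[485.5,91.5,169]): print((proj("side",P)-[260,160]+.5)*3.7)
```

```text
open 10.34 [ 490.   -188.     16.01] 49.86 0.0 [ 0.77 -0.59  1.28]
over 14.63 [485.56  91.29 235.01] 87.8 0.0 [ 0.05 -0.59  0.2 ]
[[310.11 177.87]]
[[346.48 181.25]]
[[331.83 174.29]]
```

View pics/c2.png

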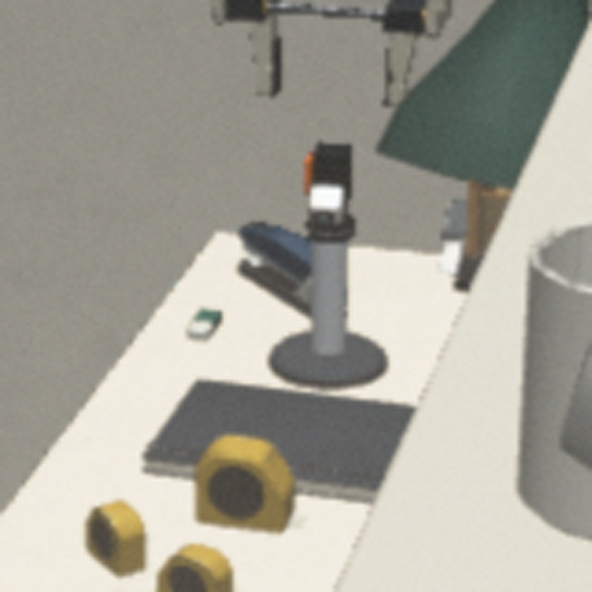

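The tape measure stands upright on the bare desk at (245,485). The block at (333,175) is centred between the fingers, which are at (268,70) and (398,70). Now I'll go down and squeeze.

Run:
```python
from h import *
def st(m): s=bot.read_state();print(m,round(s["t"],2),s["tcp_pos"],round(s["width"],2),round(s["finger_force"],1),s["contact_force"],s["moment"])
bot.line_to([486.5,91.5,150],100);st("at")
bot.move_gripper(42,force=10);st("42")
bot.move_gripper(20,force=10);bot.pause(.1);st("10N")
bot.move_gripper(20,force=35);bot.pause(.2);st("35N")
```

```text
at 15.68 [486.93  91.66 150.55] 87.32 0.0 [ 0.13  0.48 -0.13] [-0.01  0.08  0.01]
42 16.61 [486.21  91.46 149.91] 42.31 1.1 [-1.8   1.09  1.39] [0.22 0.95 0.  ]
10N 17.06 [485.53  91.54 149.87] 31.21 9.9 [-7.21  2.83  5.05] [1.   2.76 0.07]
35N 17.48 [485.72  91.54 149.96] 30.31 34.8 [-5.28  2.75  4.51] [1.   2.6  0.31]
```

Run:
```python
from h import *
def st(m): s=bot.read_state();print(m,round(s["t"],2),s["tcp_pos"],round(s["width"],2),round(s["finger_force"],1),s["contact_force"],s["moment"]);return s
bot.line_to([485.5,91.5,150],10);st("centre")
for z in(158,175,200,225,244): bot.line_to([485.5,91.5,z],60);st(z)
for z in range(246,256):
    bot.line_to([485.5,91.5,z],20)
    if st(z)["contact_force"][2]<-16: break
I=bot.camera("side")[:,:,::-1];cv2.imwrite("pics/side3.png",I)
cv2.imwrite("pics/c3.png",cv2.resize(I[100:300,240:440],None,fx=3,fy=3,interpolation=2))
```

```text
centre 17.73 [485.69  91.58 150.04] 30.29 34.9 [-0.12 -0.27  1.05] [0.39 0.88 0.28]
158 18.01 [485.62  91.55 158.09] 30.08 34.9 [ 1.42  0.41 -3.41] [0.39 0.22 0.38]
175 18.44 [485.64  91.57 175.18] 30.74 34.9 [ 2.54  0.57 -3.51] [ 0.48 -0.17  0.35]
200 19.01 [485.6   91.56 199.97] 30.25 34.9 [ 3.5   1.   -4.16] [ 0.55 -0.47  0.33]
225 19.57 [485.61  91.57 224.78] 30.73 34.9 [ 4.48  1.18 -3.83] [ 0.55 -0.8   0.37]
244 20.04 [485.59  91.57 243.65] 30.23 34.9 [ 4.88  1.13 -5.43] [ 0.64 -1.01  0.31]
246 20.29 [485.56  91.55 245.58] 30.51 34.9 [ 5.1   1.1  -4.51] [ 0.61 -1.07  0.34]
247 20.54 [485.6   91.56 246.62] 30.53 34.9 [ 5.4   0.87 -5.  ] [ 0.62 -1.09  0.35]
248 20.79 [485.59  91.55 247.58] 30.41 34.9 [ 5.38  1.02 -5.04] [ 0.71 -1.03  0.36]
249 21.04 [485.58  91.57 248.59] 30.33 34.9 [ 5.17  1.05 -4.45] [ 0.66 -1.09  0.36]
250 21.29 [485.6   91.56 249.62] 30.47 34.9 [ 4.6   1.22 -4.57] [ 0.62 -1.16  0.38]
251 21.54 [485.56  91.56 250.16] 30.56 34.9 [ 6.66  1.24 -6.78] [ 0.59 -1.62  0.35]
252 21.79 [485.5   91.55 250.33] 30.3 34.9 [  9.65   1.   -13.54] [ 0.49 -2.77  0.35]
253 22.04 [485.49  91.58 250.49] 30.15 34.9 [ 11.58  -0.49 -19.  ] [ 0.35 -3.85  0.35]
```

View pics/c3.png

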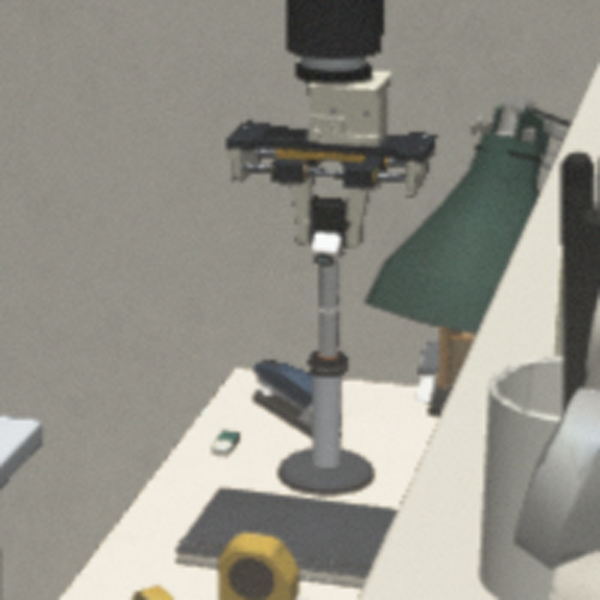

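The mast is fully extended: the hard stop was felt at a TCP height of 250, 100 mm up. The head at (327,220) is held and the tape stands at (255,578). I'll ease the pull slightly, check it holds, and hand in.

Run:
```python
from h import *
bot.line_to([485.2,91.5,251.8],10);bot.pause(1)
s=bot.read_state();print(s["t"],s["tcp_pos"],s["width"],s["contact_force"])
if s["contact_force"][2]<-6 and s["width"]<31.5: print(bot.close_job())
```

```text
23.3667 [485.51  91.57 250.34] 30.590329872200783 [  9.53   0.92 -12.39]
the job is handed in; nothing more can be done
None
```

The job is handed in at about 23 s: the tape measure stands upright on the bare desk and released, and the gripper is still holding the camera head, button squeezed, with the mast at its second stop; I never touched the stapler, eraser or mug.

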